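# Set out a stack of turned wooden parts

## Robot

A 7-joint arm with a two-finger parallel gripper is mounted at the origin on the work surface. World frame = base frame: x ahead of the robot, y to its left, z up, the work surface at z = 0. Lengths are in m, angles in rad, forces in N, time in s.
With the tool pointing down it reaches from about 0.425 to 0.925 m from the base axis. Payload 6.8 kg.
Tool frame: the origin (TCP) lies on the front face of the gripper's body, between the roots of the fingers; the fingertips stand 73 mm ahead of it and the grasp point (between the pads) lies 54 mm ahead of it; z points along the fingers, y is the line along which they close (so a half turn about z gives the same grasp; the last joint's range is limited). The gripper opens to 85 mm and grips with 20 to 120 N. Pads are 22 mm wide; open, the fingers measure 114 mm over their backs; the gripper's body (76 mm by 85 mm) begins 54 mm behind the grasp point. The pads swing forward as they close: fully open they stand 13 mm farther back than shut.
Start: joints at [1.072, 0.477, 0.022, 1.555, -0.011, 1.109, -0.083], TCP at [0.257, -0.624, 0.304] pointing down, gripper open.
Joint ranges: [-2.96, 2.96], [-0.34, 2.1], [-1.41, 1.46], [0.24, 2.44], [-1.37, 4.51], [0.17, 1.92], [-2.96, 2.96]. Speed limits (rad/s): [2.39, 2.39, 3.14, 3.14, 3.14, 3.14, 3.14].

## Interface

Orientations are given as a unit quaternion [w, x, y, z].
In Python, from station import bot, optics gives the robot as it stands.
- The arm moves only by the tool drive_tool, never from a script. Its argument "deltas" is a list of rows, each an object with "gripper": the closure in counts, from 0 (fully open) to 255 (shut); "offset": the shift along the tool's x, y, z in units of 1000 mm (1.0 is 1000 mm), a list of three; "angular": the turn, a rotation vector about the tool's x, y, z in units of 45 degrees (1.0 is 45 degrees), a list of three. In form: [{"gripper": gripper, "offset": [dx, dy, dz], "angular": [rx, ry, rz]}, ...]. A call has 1 to 5 rows; each row is the pose to reach, as a shift and turn from the pose commanded when the call began, along the tool's axes at that moment; what a row does not reach only later rows make up. A row lasts 1/10 s, in which the tool goes at most 50 mm and 8.59 degrees, less where a joint would pass 70% of its speed; a pose out of reach is approached as far as the arm can. A call with a number of a shift or a turn outside -1 to 1 is refused whole. A call with a gripper value outside its range is refused whole. The fingers move at their own pace and stop on an object; "grip_force" is the grip in N (left out, the last holds). Time passes only in rows, so rows that repeat a pose let the fingers close. It gives the time, the measured TCP pose, the force, the opening and the grip force at its end, in the units of the state.
- bot.get_obs(): the state, without advancing time (a new reading comes with each control period).
- optics.read_camera(name): name is "side" or "top"; returns the picture (400x640x3 uint8, blue, green, red); there is no depth.
- optics.camera_model(name): a dict with "fx", "fy", "cx", "cy" (pixels), "cam_to_world" (4x4, takes a point from camera to world coordinates). Camera axes: x right, y up, looking along -z (the intrinsics and any distortion apply to the point x, -y, -z); pixel columns grow to the right and rows downward; lengths in m; the calibration is good to about 2 mm. A picture is of the moment at which its call begins. camera_model takes no time and is no camera call.
- bot.hand_in(): hands the job in; it is judged then, once.
The state is a dict: "t": time; "q": joint angles; "joint_vel": joint speeds; "joint_torque": joint torques, N m; "eef_pos": TCP position; "tool_rot": TCP orientation; "contact_force": force on the tool from outside, world axes, zero at the start; "torque": the same for the moment, N m; "gripper_width": opening from 0.0 (shut) to 1.0 (fully open); "grasp_force": force on a finger pad.
Only numpy, scipy, OpenCV 4.12 (cv2) and the standard library are available. Lean on these libraries where they do the work, as an engineer would, in place of code of your own. Each camera call takes 0.05 s, during which the arm holds its last target. There are 200 camera calls.

## Task

Take the stack of turned parts apart from the top down, putting each straight onto its own place before the next: snap the spindle fully home into the spring clips, lower the ring over the post to lie flat on its foot, centre the disc on the round felt pad, and lay the slab centred along the rectangular felt pad. Leave the glue jar and brush tin where they stand, and let go of everything at the end.

Things in the scene. Friction and masses are not known exactly. Their poses are not given: they have to be found in the camera images.
- spindle: Top of the stack at the start: pale wooden spindle lying along its x, 130 mm long: square middle 50 mm long, 22 x 22 mm, and a round end 18 mm in diameter, 40 mm long, on either side. Origin at the centre of the underside of the square middle, 11 mm below the spindle's axis; z up. About 40 g. Its two ends are alike.
- ring: Second from the top: flat dark wooden ring, outer diameter 52 mm, hole 30 mm, 18 mm high. Origin at the centre of its underside, z up. About 30 g.
- disc: Third from the top: solid round disc of pale wood, diameter 66 mm, 24 mm thick. Origin at the centre of its underside, z up. About 70 g.
- slab: Bottom of the stack, lying on the bench: dark wooden slab 150 mm along its x, 60 mm along y, 24 mm thick. Origin at the centre of its underside, z up. About 160 g. The disc may lie up to 35 mm off its middle along its length.
- clip: Fixed dark base 150 x 56 x 8 mm with two sprung steel clips, 14 mm wide, at x = -46 and 46 mm, free between. Origin: centre of the underside. A spindle laid along x is pressed down by its middle (about 5-12 N); its round ends pass the mouths (flared to 30 mm at 54 mm height, 13 mm at 47 mm) and snap home with the spindle's axis 40 mm above the bench (its origin 29 mm), x = y = 0.
- post: Fixed post: steel pin 14 mm in diameter with a bevelled top, standing on a round dark wooden foot 72 mm in diameter and 10 mm thick. The top of the pin is 50 mm above the bench. Origin at the centre of the foot's underside. The ring goes over the pin and lies on the foot.
- pad_round: Fixed round grey felt pad for the disc, 84 mm in diameter, 8 mm thick. Origin at the centre of its underside.
- pad_rect: Fixed rectangular grey felt pad for the slab, 165 mm along its x, 75 mm along y, 8 mm thick. Origin at the centre of its underside.
- glue: Bystander: closed amber glue jar, 60 mm in diameter, 100 mm tall, standing beyond the work. Origin at the centre of its underside.
- tin: Bystander: empty open steel brush tin, 72 mm in diameter at the rim, 85 mm tall, at the far left of the work. Origin at the centre of its underside.
There are look-alikes about, which are no part of the job. What is shaped like the disc but green or yellow is not meant.

How it is judged:
On the way, in this order (a step that is already met when the one before it is completed fails the run):
1. the spindle is snapped home in both clips (x of spindle in the frame of clip between -0.012 and 0.012 m and y of spindle in the frame of clip between -0.004 and 0.004 m and z of spindle in the frame of clip between 0.025 and 0.033 m and angle between the x axis of spindle and the x axis of clip, either way round below 0.1 rad and linear speed of spindle below 0.02 m/s and angular speed of spindle below 0.2 rad/s), for 0.2 s.
2. the ring lies on the post's foot, around the pin (horizontal distance between ring and post below 0.011 m and z of ring in the frame of post between 0.007 and 0.013 m and angle between ring's own z axis and vertical below 0.1 rad and linear speed of ring below 0.02 m/s and angular speed of ring below 0.2 rad/s), for 0.2 s.
3. the disc lies centred on the round pad (horizontal distance between disc and pad_round below 0.013 m and z of disc in the frame of pad_round between 0.005 and 0.011 m and angle between disc's own z axis and vertical below 0.1 rad and linear speed of disc below 0.02 m/s and angular speed of disc below 0.2 rad/s), for 0.2 s.
4. the slab lies along the rectangular pad, centred (horizontal distance between slab and pad_rect below 0.013 m and angle between the x axis of slab and the x axis of pad_rect, either way round below 0.2 rad and z of slab in the frame of pad_rect between 0.005 and 0.011 m and angle between slab's own z axis and vertical below 0.1 rad and linear speed of slab below 0.02 m/s and angular speed of slab below 0.2 rad/s), for 0.2 s.
At the end, for the whole second after the job is handed in: Spindle home in both clips (4 mm in height and sideways, 12 mm endways, 0.1 rad); ring flat on the post's foot around the pin; disc flat on the round pad within 13 mm of centre; slab flat on the rectangular pad within 13 mm of centre and 0.2 rad; all released and at rest (all of step 1 and all of step 2 and all of step 3 and all of step 4); the robot touches nothing.
It fails at once if the glue jar is moved more than 30 mm (distance of glue from where it was at the start of the episode above 0.03 m).
It fails at once if the brush tin is moved more than 30 mm (distance of tin from where it was at the start of the episode above 0.03 m).
It also fails if it takes over 128 s, if anything falls off the work surface, if the arm or the gripper's body presses on something with over 40 N, if the wrist force passes 120 N, or if a joint passes its speed limit or range.

## Working session

There is one attempt and no reset: what is moved stays moved. The work goes in short steps, Python scripts to look and compute and a tool call to move; the robot and the scene stay as the last step left them, time stands still between calls to the robot, and variables do not carry over. Pictures are saved under pics/ and viewed, at most 14 in all, crops included, and the job is handed in when it is done.

Besides the shell and the picture viewer there is one more tool, called after "Emit:" in YAML: its name, and indented under it one key for each argument. drive_tool: Moves the arm, as the interface text tells. Its arguments: {"type":"object","properties":{"deltas":{"type":"array"},"grip_force":{"type":"number"}},"required":["deltas"]}

```bash
mkdir -p pics; ls
python3 - <<'E'
from station import bot, optics
import cv2,numpy as np
for n in("side","top"):
    cv2.imwrite(f"pics/{n}0.png",optics.read_camera(n)); m=optics.camera_model(n)
    print(n,m['fx'],m['fy'],m['cx'],m['cy'],{k:v for k,v in m.items() if k not in('fx','fy','cx','cy')})
o=bot.get_obs();print(o)
E
```

```text
pics
side 482.08113753873926 482.08113753873926 319.7914423013855 193.9451641397962 {'cam_to_world': array([[ 9.96028943e-01,  6.41158741e-02, -6.17697252e-02,
         4.87584641e-01],
       [-8.90299697e-02,  7.16571031e-01, -6.91808949e-01,
        -7.91334508e-01],
       [-9.35398566e-05,  6.94561093e-01,  7.19433721e-01,
         9.48932493e-01],
       [ 0.00000000e+00,  0.00000000e+00,  0.00000000e+00,
         1.00000000e+00]])}
top 394.76513134055307 394.76513134055307 315.3480035989007 195.35473164254603 {'cam_to_world': array([[-0.00946855,  0.99612764, -0.08740745,  0.47052148],
       [-0.99990408, -0.01031544, -0.00924245,  0.04787666],
       [-0.01010831,  0.08731155,  0.99612977,  1.07192004],
       [ 0.        ,  0.        ,  0.        ,  1.        ]])}
{'t': 0.1, 'q': array([ 1.07188156,  0.47770455,  0.02237773,  1.5563373 , -0.01152408,
        1.109315  , -0.08310394]), 'joint_vel': array([-0.00018822, -0.00153512,  0.00219871, -0.00318276,  0.00131662,
        0.00159627,  0.00050796]), 'joint_torque': array([ 5.01756746e-03, -5.97754455e+01,  1.61438048e+00, -2.81954437e+01,
        1.29136280e-02,  5.09065198e-03, -3.28168323e-05]), 'eef_pos': array([ 0.25696268, -0.62372972,  0.30303862]), 'tool_rot': array([-7.89404959e-04,  9.80970814e-01,  1.94153531e-01, -2.13838388e-04]), 'contact_force': array([ 1.05521985, -0.73872932, -0.2994774 ]), 'torque': array([-0.00833883,  0.00276033,  0.04389739]), 'grasp_force': 0.0, 'gripper_width': 1.0020363176079905}
```

View pics/top0.png

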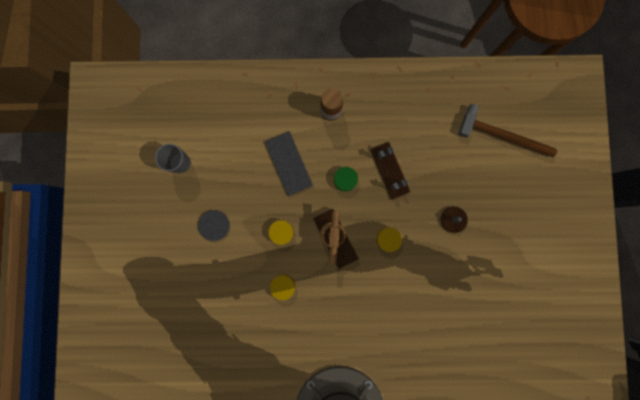

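View pics/side0.png

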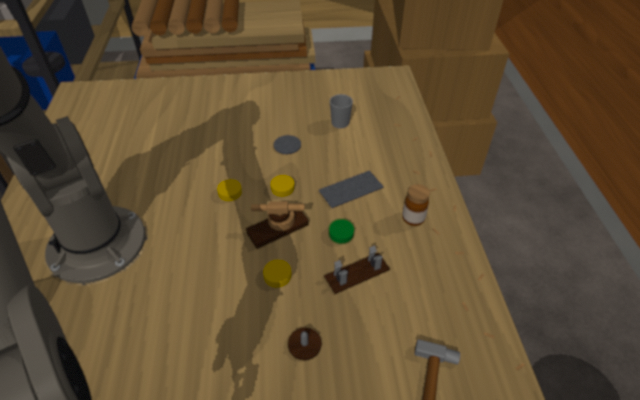

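The top view shows the stack (335,237), clip (390,170), post (454,219), round pad (213,225), rectangular pad (288,163), glue (332,103) and tin (172,158). Possible confusions for the disc are yellow discs at (281,233), (389,240) and (283,288), and a green one at (345,179). The real disc is the pale one in the stack at (335,237). I'll check that in a close crop.

```bash
cat > h.py <<'E'
from station import bot, optics
import cv2,numpy as np
from scipy.spatial.transform import Rotation as R
def ray(n,u,v):
    m=optics.camera_model(n);T=m['cam_to_world']
    d=T[:3,:3]@np.array([(u-m['cx'])/m['fx'],-(v-m['cy'])/m['fy'],-1]);return T[:3,3],d
def plane(n,u,v,z):
    c,d=ray(n,u,v);return c+d*(z-c[2])/d[2]
def proj(n,p):
    m=optics.camera_model(n);T=m['cam_to_world'];q=T[:3,:3].T@(np.array(p)-T[:3,3])
    return np.array([m['cx']-m['fx']*q[0]/q[2],m['cy']+m['fy']*q[1]/q[2]])
def bright(im,g=0.6): return (255*(im/255.)**g).astype('uint8')
def crop(im,x,y,w,h,s): return cv2.resize(bright(im[y:y+h,x:x+w]),None,fx=s,fy=s,interpolation=cv2.INTER_CUBIC)
def blob(mask,near=None):
    """contours as (centre, minAreaRect, area)"""
    cs,_=cv2.findContours(mask.astype('uint8'),cv2.RETR_EXTERNAL,cv2.CHAIN_APPROX_NONE)
    out=[]
    for c in cs:
        M=cv2.moments(c)
        if M['m00']>20: out.append(((M['m10']/M['m00'],M['m01']/M['m00']),cv2.minAreaRect(c),M['m00'],c))
    return out
def delta(p,yaw_y=None,pos=None,rot=None):
    """offset/angular for drive_tool to take TCP to p, pointing down, tool y axis along heading yaw_y (mod pi)"""
    o=bot.get_obs();P=o['eef_pos'] if pos is None else pos;w=o['tool_rot'];A=R.from_quat(w[[1,2,3,0]])
    off=A.inv().apply(np.array(p)-P);best=None
    for k in (0,np.pi):
        a=yaw_y+k;y=np.array([np.cos(a),np.sin(a),0]);z=np.array([0,0,-1.]);x=np.cross(y,z)
        rv=(A.inv()*R.from_matrix(np.c_[x,y,z])).as_rotvec()/(np.pi/4)
        print('off',off.round(4),'ang',rv.round(3))
E
python3 - <<'E'
from h import *
t=cv2.imread('pics/top0.png');s=cv2.imread('pics/side0.png')
a=crop(t,300,195,80,80,5);b=crop(s,235,185,90,80,5)[:, :400]
cv2.imwrite('pics/c1.png',np.hstack([a,b]))
h=cv2.cvtColor(t,cv2.COLOR_BGR2HSV)
for (x,y) in [(213,225),(288,163),(380,165),(390,175),(454,228),(335,220),(325,222),(345,255),(250,150),(345,235)]: print((x,y),h[y,x],t[y,x])
E
```

```text
(213, 225) [ 0  5 52] [51 51 52]
(288, 163) [ 0  0 50] [50 50 50]
(380, 165) [ 13 168  38] [13 24 38]
(390, 175) [ 14 183  39] [11 24 39]
(454, 228) [ 14 198  36] [ 8 21 36]
(335, 220) [ 15 151 101] [ 41  71 101]
(325, 222) [ 14 162  30] [11 20 30]
(345, 255) [ 12 177  26] [ 8 15 26]
(250, 150) [ 19 130 116] [ 57  94 116]
(345, 235) [ 15 152  67] [27 47 67]
```

View pics/c1.png

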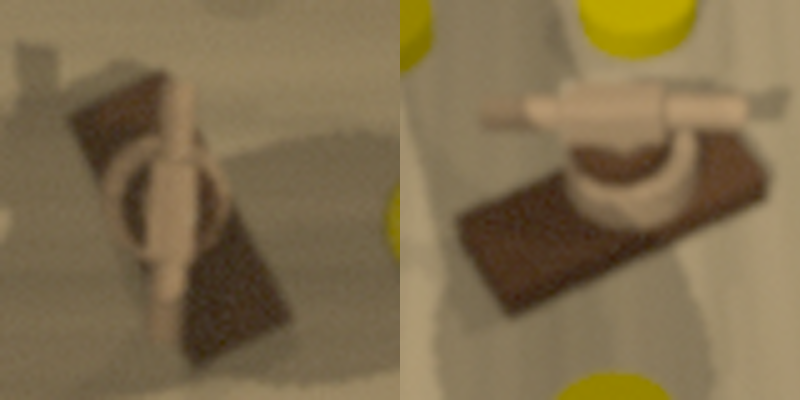

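The crop confirms the stack: a dark slab, a pale disc with the dark ring on it, and the spindle on top from about (336,211) to (333,263) in the top view. Now I'll measure everything.

Run:
```python
from h import *
for n,C in (('top',dict(round=(213,225),rect=(288,163),clip=(390,170),post=(454,219))),('side',dict(round=(287,144),rect=(351,189),clip=(357,273),post=(305,345)))):
    t=cv2.imread(f'pics/{n}0.png');h=cv2.cvtColor(t,cv2.COLOR_BGR2HSV);H,S,V=[h[...,i].astype(int) for i in range(3)]
    grey=(S<60)&(V>25); brown=(V<(60 if n=='top' else 75))&(S>100)
    for k,(x,y) in C.items():
        m=np.zeros(H.shape,'uint8');w=38;sl=(slice(max(0,y-w),y+w),slice(x-w,x+w));m[sl]=(grey if k in('round','rect') else brown|(k=='post')*0)[sl]
        m=cv2.morphologyEx(m,cv2.MORPH_CLOSE,np.ones((5,5)));m=cv2.morphologyEx(m,cv2.MORPH_OPEN,np.ones((3,3)))
        bs=blob(m)
        if not bs: print(n,k,'none');continue
        b=max(bs,key=lambda b:b[2]);z=.010 if k=='post' else .008
        # map contour to plane, fit there
        P=np.array([plane(n,u,v,z)[:2] for u,v in b[3][:,0].astype(float)])
        r=cv2.minAreaRect((P*1000).astype('float32')); e=cv2.minEnclosingCircle((P*1000).astype('float32'))
        bx=cv2.boxPoints(r);i=np.argmax([np.linalg.norm(bx[1]-bx[0]),np.linalg.norm(bx[2]-bx[1])]);d=bx[i+1]-bx[i]
        print(n,k,'rect c',np.round(r[0]),'size',np.round(r[1]),'yaw',round(np.degrees(np.arctan2(d[1],d[0]))%180,1),'circ',np.round(e[0]),round(e[1]),'px',np.round(b[0],1))
for u,v in((336,211.4),(332.6,263)): print('spin end',plane('top',u,v,.077).round(4))
for u,v in((331.5,207.7),(332.5,208.5),(314,218.4),(333,209),(358.4,259),(339,268)): pass
print('slab corners',[plane('top',300+x/5,195+y/5,.024)[:2].round(3).tolist() for x,y in((70,117),(165,70),(292,320),(195,365))])
print('disc rim l/r',[plane('top',300+x/5,195+y/5,.048)[:2].round(3).tolist() for x,y in((105,200),(232,200),(150,135))])
print('side spin ends',[plane('side',235+x/5,185+y/5,.077)[:2].round(3).tolist() for x,y in((482,108),(747,108))])
print('side slab',[plane('side',235+x/5,185+y/5,.024)[:2].round(3).tolist() for x,y in((458,218),(510,315),(768,195))], 'x-400')
print('side spin ends',[plane('side',235+(x-400)/5,185+y/5,.077)[:2].round(3).tolist() for x,y in((482,108),(747,108))])
print('side slab',[plane('side',235+(x-400)/5,185+y/5,.024)[:2].round(3).tolist() for x,y in((458,218),(510,305),(768,180))])
```

```text
top round rect c [487. 333.] size [79. 75.] yaw 89.5 circ [487. 333.] 41 px [213.3 225.1]
top rect rect c [653. 131.] size [162.  72.] yaw 22.7 circ [654. 130.] 87 px [288.3 163.3]
top clip rect c [ 630. -143.] size [150.  58.] yaw 21.5 circ [ 631. -144.] 78 px [388.7 171.3]
top post rect c [ 495. -309.] size [72. 67.] yaw 89.4 circ [ 496. -310.] 37 px [452.8 219.2]
side round rect c [488. 329.] size [79. 79.] yaw 174.9 circ [488. 330.] 42 px [286.9 144.3]
side rect rect c [655. 128.] size [164.  75.] yaw 22.8 circ [655. 129.] 87 px [350.3 188.6]
side clip rect c [ 632. -148.] size [149.  57.] yaw 22.3 circ [ 632. -152.] 76 px [354.9 274.5]
side post rect c [ 498. -315.] size [71. 69.] yaw 84.9 circ [ 497. -315.] 37 px [304.3 343.3]
spin end [0.5167 0.0055 0.077 ]
spin end [0.3882 0.0157 0.077 ]
slab corners [[0.501, 0.062], [0.526, 0.011], [0.394, -0.054], [0.371, -0.003]]
disc rim l/r [[0.458, 0.044], [0.457, -0.022], [0.491, 0.02]]
side spin ends [[0.587, 0.002], [0.716, -0.01]]
side slab [[0.573, -0.023], [0.592, -0.086], [0.73, -0.022]] x-400
side spin ends [[0.392, 0.019], [0.521, 0.008]]
side slab [[0.375, -0.005], [0.4, -0.062], [0.53, 0.006]]
```

Positions averaged over the two views, in m:

| Thing | Position | Yaw |
|---|---|---|
| Spindle | (.4545,.012) | -4.6° |
| Clip | (.631,-.1455) | 21.9° |
| Post | (.4965,-.312) | – |
| Round pad | (.4875,.331) | – |
| Rectangular pad | (.654,.1295) | 22.7° |

Now moving.

Emit:
drive_tool:
  deltas:
    - {"gripper": 0,"offset": [0.142,-0.171,0.02],"angular": [0,0,0]}
    - {"gripper": 0,"offset": [0.142,-0.171,0.02],"angular": [0,0,0]}
    - {"gripper": 0,"offset": [0.142,-0.171,0.02],"angular": [0,0,0]}
    - {"gripper": 0,"offset": [0.142,-0.171,0.02],"angular": [0,0,0]}
    - {"gripper": 0,"offset": [0.142,-0.171,0.02],"angular": [0,0,0]}
  grip_force: 60

```text
t: 0.6
eef_pos: [0.3246, -0.4072, 0.2832]
tool_rot: [-0.001, 0.981, 0.196, -0.0]
contact_force: [0.4, -0.8, 0.3]
gripper_width: 1.001
grasp_force: 0.0
```

Emit:
drive_tool:
  deltas:
    - {"gripper": 0,"offset": [0.142,-0.171,0.03],"angular": [0,0,0]}
    - {"gripper": 0,"offset": [0.142,-0.171,0.03],"angular": [0,0,0]}
    - {"gripper": 0,"offset": [0.142,-0.171,0.03],"angular": [0,0,0]}
    - {"gripper": 0,"offset": [0.142,-0.171,0.03],"angular": [0,0,0]}
    - {"gripper": 0,"offset": [0.142,-0.171,0.03],"angular": [0,0,0]}

```text
t: 1.1
eef_pos: [0.3899, -0.1955, 0.2534]
tool_rot: [-0.001, 0.981, 0.196, -0.0]
contact_force: [1.3, -0.7, -0.3]
gripper_width: 0.999
grasp_force: 0.0
```

Emit:
drive_tool:
  deltas:
    - {"gripper": 0,"offset": [0.141,-0.171,0.05],"angular": [0,0,0.6]}
    - {"gripper": 0,"offset": [0.141,-0.171,0.05],"angular": [0,0,0.6]}
    - {"gripper": 0,"offset": [0.141,-0.171,0.05],"angular": [0,0,0.6]}
    - {"gripper": 0,"offset": [0.141,-0.171,0.05],"angular": [0,0,0.6]}
    - {"gripper": 0,"offset": [0.141,-0.171,0.05],"angular": [0,0,0.6]}

```text
t: 1.6
eef_pos: [0.4521, 0.004, 0.2057]
tool_rot: [0.0, 0.999, -0.042, 0.0]
contact_force: [1.5, -0.1, 0.4]
gripper_width: 1.004
grasp_force: 0.0
```

Run:
```python
from h import *
o=bot.get_obs();print(o['t'],o['eef_pos'].round(4),o['q'].round(2))
delta((.4545,.012,.143),np.radians(85.4))
s=optics.read_camera('side');t=optics.read_camera('top')
cv2.imwrite('pics/s1.png',s);cv2.imwrite('pics/t1.png',t)
x,y=proj('side',(.4545,.012,.08)).astype(int);a=crop(s,x-60,y-60,110,100,4)
x,y=proj('top',(.4545,.012,.08)).astype(int);b=crop(t,x-45,y-50,90,100,4)
cv2.imwrite('pics/c2.png',np.hstack([a,b]))
```

```text
1.6 [0.4521 0.004  0.2057] [ 0.12  0.26 -0.3   2.15  0.12  0.74 -1.92]
off [ 0.0017 -0.0082  0.0627] ang [-1.000e-03 -1.000e-03  3.994e+00]
off [ 0.0017 -0.0082  0.0627] ang [ 0.001 -0.    -0.006]
```

View pics/c2.png

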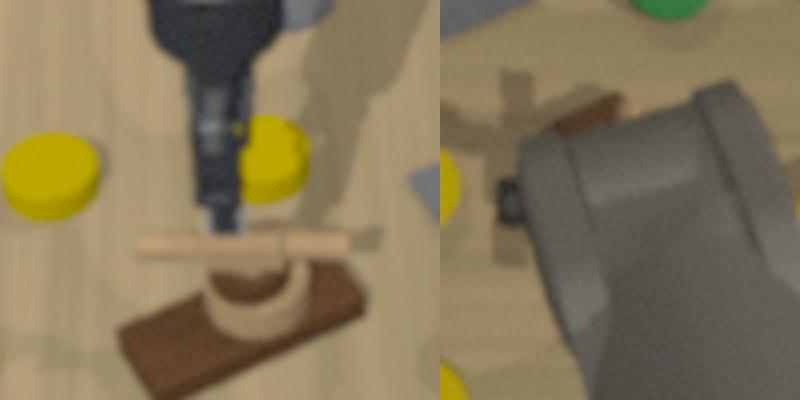

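The side crop shows the open fingers above the spindle. The spindle ends are at crop (137,244) and (348,243), and the top view is hidden by the arm.

Run:
```python
from h import *
o=bot.get_obs();p=o['eef_pos'];print(o['t'],p.round(4))
x,y=proj('side',(.4545,.012,.08)).astype(int)
f=lambda u,v:(x-60+u/4,y-60+v/4)
e=[plane('side',*f(u,v),.077)[:2] for u,v in((136,244),(349,243))];print(np.round(e,4),np.mean(e,0))
print('tip centre col 222,row 232: expect', proj('side',p-[0,0,.06]),'seen',f(222,225))
```

```text
1.7 [0.4529 0.0096 0.2053]
[[0.3906 0.0179]
 [0.5206 0.0071]] [0.45561961 0.0124573 ]
tip centre col 222,row 232: expect [274.64924736 188.17519713] seen (np.float64(272.5), np.float64(202.25))
```

Emit:
drive_tool:
  deltas:
    - {"gripper": 0,"offset": [0.001,-0.001,0.035],"angular": [0,0,0]}
    - {"gripper": 0,"offset": [0.001,-0.001,0.061],"angular": [0,0,0]}
    - {"gripper": 0,"offset": [0.001,-0.001,0.061],"angular": [0,0,0]}
    - {"gripper": 0,"offset": [0.001,-0.001,0.061],"angular": [0,0,0]}

```text
t: 2.1
eef_pos: [0.4528, 0.0035, 0.1452]
tool_rot: [0.0, 0.999, -0.04, -0.001]
contact_force: [0.7, -0.3, 1.1]
gripper_width: 0.997
grasp_force: 0.0
```

Emit:
drive_tool:
  deltas:
    - {"gripper": 150,"offset": [0,0,0],"angular": [0,0,0]}
    - {"gripper": 255,"offset": [0,0,0],"angular": [0,0,0]}
    - {"gripper": 255,"offset": [0,0,0],"angular": [0,0,0]}
    - {"gripper": 255,"offset": [0,0,0],"angular": [0,0,0]}
    - {"gripper": 255,"offset": [0,0,0],"angular": [0,0,0]}
  grip_force: 60

```text
t: 2.6
eef_pos: [0.4534, 0.0038, 0.1458]
tool_rot: [0.0, 0.999, -0.04, 0.0]
contact_force: [-0.2, 0.3, 5.4]
gripper_width: 0.239
grasp_force: 58.8
```

Emit:
drive_tool:
  deltas:
    - {"gripper": 255,"offset": [0,0,-0.02],"angular": [0,0,0]}
    - {"gripper": 255,"offset": [0,0,-0.06],"angular": [0,0,0]}
    - {"gripper": 255,"offset": [0,0,-0.08],"angular": [0,0,0]}
    - {"gripper": 255,"offset": [0,0,-0.08],"angular": [0,0,0]}

```text
t: 3.0
eef_pos: [0.4547, 0.0039, 0.2278]
tool_rot: [-0.0, 0.999, -0.04, 0.003]
contact_force: [0.3, 1.1, -0.5]
gripper_width: 0.237
grasp_force: 59.0
```

Run:
```python
from h import *
for i in range(2):
    s=optics.read_camera('side');o=bot.get_obs();print(o['t'],o['eef_pos'].round(4),o['tool_rot'].round(3),o['gripper_width'],o['contact_force'].round(1))
delta((.631,-.1455,.2),np.radians(21.9+90))
cv2.imwrite('pics/c3.png',crop(s,195,120,150,120,5))
```

```text
3.05 [0.4537 0.0037 0.2262] [-0.     0.999 -0.04   0.002] 0.23742992243588523 [ 0.2 -0.2 -0.3]
3.1 [0.4529 0.0036 0.2251] [ 0.     0.999 -0.04   0.   ] 0.23659435895402242 [ 0.3 -0.9 -0.2]
off [0.1895 0.1343 0.0252] ang [-1.000e-03 -1.000e-03  3.411e+00]
off [0.1895 0.1343 0.0252] ang [ 0.    -0.001 -0.589]
```

View pics/c3.png

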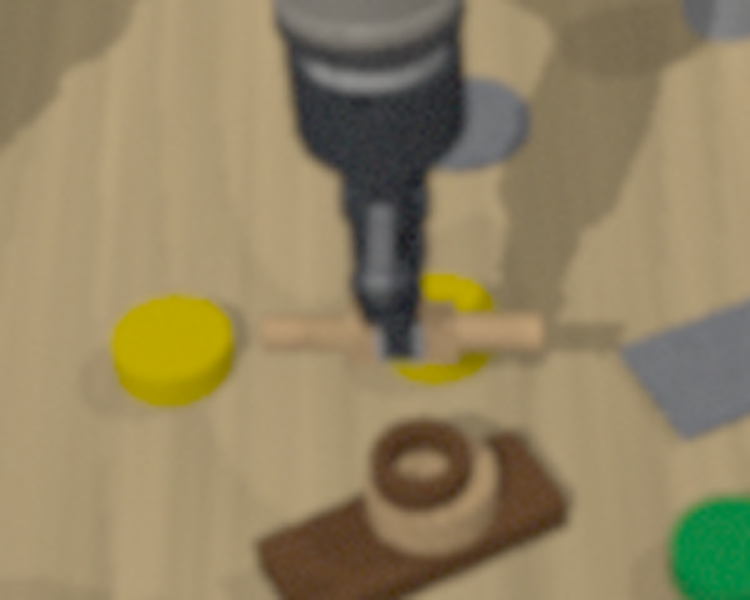

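The spindle is held, ends at crop (262,333) and (545,330). The ring sits on the disc at crop (423,465).

Emit:
drive_tool:
  deltas:
    - {"gripper": 255,"offset": [0.19,0.134,0.02],"angular": [0,0,-0.59]}
    - {"gripper": 255,"offset": [0.19,0.134,0.02],"angular": [0,0,-0.59]}
    - {"gripper": 255,"offset": [0.19,0.134,0.02],"angular": [0,0,-0.59]}
    - {"gripper": 255,"offset": [0.19,0.134,0.02],"angular": [0,0,-0.59]}
    - {"gripper": 255,"offset": [0.19,0.134,0.02],"angular": [0,0,-0.59]}

```text
t: 3.6
eef_pos: [0.6326, -0.1483, 0.2023]
tool_rot: [-0.0, 0.982, 0.189, -0.001]
contact_force: [0.3, -0.2, -0.4]
gripper_width: 0.234
grasp_force: 59.0
```

Emit:
drive_tool:
  deltas:
    - {"gripper": 255,"offset": [0,0,0.04],"angular": [0,0,0]}
    - {"gripper": 255,"offset": [0,0,0.04],"angular": [0,0,0]}
    - {"gripper": 255,"offset": [0,0,0.04],"angular": [0,0,0]}

```text
t: 3.9
eef_pos: [0.6302, -0.1443, 0.163]
tool_rot: [-0.001, 0.982, 0.191, -0.002]
contact_force: [0.2, 0.4, -0.2]
gripper_width: 0.24
grasp_force: 59.0
```

Run:
```python
from h import *
e=np.array([plane('side',195+u/5,120+v/5,.1566)[:2] for u,v in((262,333),(545,331))]);print('cam spindle',e.round(4),e.mean(0),'tcp .4529 .0036')
o=bot.get_obs();print(o['t'],o['eef_pos'].round(4))
s=optics.read_camera('side');t=optics.read_camera('top');o=bot.get_obs();p=o['eef_pos'];print(o['t'],p.round(4),o['contact_force'].round(1))
cv2.imwrite('pics/s4.png',s)
delta((.631,-.1455,.14),np.radians(21.9+90))
a=crop(s,300,195,110,110,4);b=crop(t,340,120,90,110,4)
cv2.imwrite('pics/c4.png',np.hstack([a,b]))
```

```text
cam spindle [[ 0.3905  0.0091]
 [ 0.5213 -0.0013]] [0.45593752 0.00391728] tcp .4529 .0036
3.9 [ 0.6302 -0.1443  0.163 ]
4.0 [ 0.6318 -0.1443  0.1657] [ 0.1  0.8 -0.4]
off [-0.0012  0.0008  0.0257] ang [ 1.000e-03 -0.000e+00 -3.998e+00]
off [-0.0012  0.0008  0.0257] ang [-0.    -0.001  0.002]
```

View pics/c4.png

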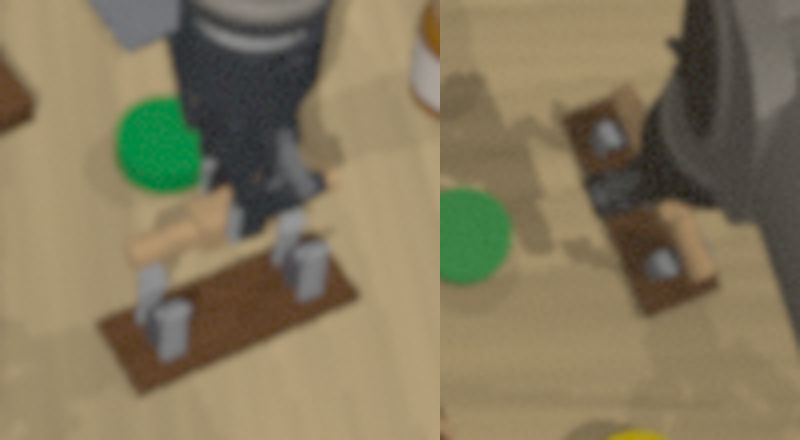

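The side crop shows the held spindle, ends at (130,248) and (332,178), behind and above the clips at (160,310) and (298,255). In the top crop the lower spindle end is at (705,275) and the clips at (608,135) and (660,265). Checking the alignment:

Run:
```python
from h import *
z=.0972
e=np.array([plane('side',300+u/4,195+v/4,z)[:2] for u,v in((131,248),(333,178))]);d=e[1]-e[0];print('side spindle',e.round(4),e.mean(0).round(4),np.linalg.norm(d),np.degrees(np.arctan2(d[1],d[0])))
print('top spindle ends',[plane('top',340+(u-440)/4,120+v/4,z)[:2].round(4) for u,v in((705,272),(625,90))])
c,s=np.cos(np.radians(21.9)),np.sin(np.radians(21.9))
for C in((.632,-.148),(.630,-.143)):print('clip frame of spindle', c*(e.mean(0)-C)[0]+s*(e.mean(0)-C)[1], -s*(e.mean(0)-C)[0]+c*(e.mean(0)-C)[1])
# clip pairs tops: mid between the two leaves at ~54mm
for n,pts in(('side',[(162,312),(298,255)]),):
  pass
tops=[[(150,268),(172,308)],[(290,212),(312,248)]]
for pr in tops:print('leaf tops side z.054',[plane('side',300+u/4,195+v/4,.055)[:2].round(4) for u,v in pr])
```

```text
side spindle [[ 0.5718 -0.1652]
 [ 0.6903 -0.127 ]] [ 0.6311 -0.1461] 0.124436294897491 17.879666147318865
top spindle ends [array([ 0.572 , -0.1684]), array([ 0.687 , -0.1218])]
clip frame of spindle -0.0001563552143605218 0.002143227714324343
clip frame of spindle -0.00016562161944172612 -0.00324192912032188
leaf tops side z.054 [array([ 0.5852, -0.149 ]), array([ 0.5943, -0.1772])]
leaf tops side z.054 [array([ 0.6709, -0.1167]), array([ 0.6792, -0.1434])]
```

Emit:
drive_tool:
  deltas:
    - {"gripper": 255,"offset": [0,0.001,0.025],"angular": [0,0,0]}
    - {"gripper": 255,"offset": [0,0.001,0.035],"angular": [0,0,0]}
    - {"gripper": 255,"offset": [0,0.001,0.042],"angular": [0,0,0]}
    - {"gripper": 255,"offset": [0,0.001,0.046],"angular": [0,0,0]}
    - {"gripper": 255,"offset": [0,0.001,0.05],"angular": [0,0,0]}
  grip_force: 80

```text
t: 4.5
eef_pos: [0.633, -0.1463, 0.1167]
tool_rot: [0.001, 0.982, 0.19, 0.001]
contact_force: [-0.1, -0.6, 4.1]
gripper_width: 0.23
grasp_force: 84.4
```

Emit:
drive_tool:
  deltas:
    - {"gripper": 255,"offset": [0,0,0.004],"angular": [0,0,0]}
    - {"gripper": 255,"offset": [0,0,0.007],"angular": [0,0,0]}
    - {"gripper": 255,"offset": [0,0,0.007],"angular": [0,0,0]}

```text
t: 4.8
eef_pos: [0.6327, -0.146, 0.109]
tool_rot: [0.0, 0.982, 0.19, 0.001]
contact_force: [-0.3, -0.4, 4.4]
gripper_width: 0.233
grasp_force: 84.5
```

Run:
```python
from h import *
s=optics.read_camera('side');o=bot.get_obs();p=o['eef_pos'];print(o['t'],p.round(4),o['contact_force'].round(1),o['gripper_width'])
cv2.imwrite('pics/s5.png',s);cv2.imwrite('pics/c5.png',crop(s,310,215,90,80,6))
```

```text
4.85 [ 0.6326 -0.146   0.109 ] [-0.4  0.3  5. ] 0.22916053218679544
```

View pics/c5.png

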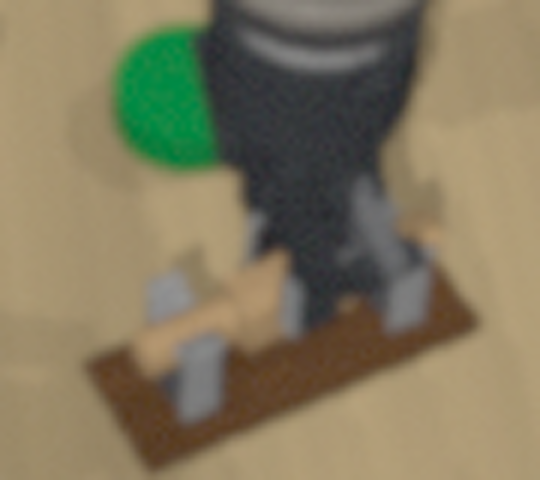

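The spindle lies in the clip mouths, with its near end at crop (155,350). I'll press a little further to be sure it's seated.

Emit:
drive_tool:
  deltas:
    - {"gripper": 255,"offset": [0,0,0.002],"angular": [0,0,0]}
    - {"gripper": 255,"offset": [0,0,0.003],"angular": [0,0,0]}
    - {"gripper": 255,"offset": [0,0,0.003],"angular": [0,0,0]}

```text
t: 5.15
eef_pos: [0.6327, -0.146, 0.1087]
tool_rot: [0.001, 0.982, 0.19, 0.001]
contact_force: [-9.3, 0.7, 26.1]
gripper_width: 0.235
grasp_force: 87.3
```

Stiff at axis height of about 40 mm, so it is home. Release and rise.

Emit:
drive_tool:
  deltas:
    - {"gripper": 255,"offset": [0,0,-0.004],"angular": [0,0,0]}
    - {"gripper": 120,"offset": [0,0,-0.004],"angular": [0,0,0]}
    - {"gripper": 0,"offset": [0,0,-0.004],"angular": [0,0,0]}
    - {"gripper": 0,"offset": [0,0,-0.004],"angular": [0,0,0]}
    - {"gripper": 0,"offset": [0,0,-0.004],"angular": [0,0,0]}

```text
t: 5.65
eef_pos: [0.6319, -0.1459, 0.1087]
tool_rot: [-0.0, 0.982, 0.19, -0.0]
contact_force: [-0.4, -0.3, -0.3]
gripper_width: 0.899
grasp_force: 0.0
```

Emit:
drive_tool:
  deltas:
    - {"gripper": 0,"offset": [0,0,-0.03],"angular": [0,0,0]}
    - {"gripper": 0,"offset": [0,0,-0.08],"angular": [0,0,0]}
    - {"gripper": 0,"offset": [0,0,-0.12],"angular": [0,0,0]}
    - {"gripper": 0,"offset": [-0.05,0,-0.12],"angular": [0,0,0]}
    - {"gripper": 0,"offset": [-0.1,0,-0.12],"angular": [0,0,0]}

```text
t: 6.15
eef_pos: [0.5398, -0.183, 0.2306]
tool_rot: [0.001, 0.982, 0.191, 0.002]
contact_force: [-0.3, -0.8, -0.3]
gripper_width: 0.999
grasp_force: 0.0
```

Run:
```python
from h import *
s=optics.read_camera('side');t=optics.read_camera('top');o=bot.get_obs();print(o['t'],o['eef_pos'].round(4))
cv2.imwrite('pics/s6.png',s);cv2.imwrite('pics/t6.png',t)
a=crop(s,310,225,90,75,4);b=crop(s,235,185,90,75,4);c=crop(t,300,195,90,75,4);d=crop(t,345,130,90,75,4)
cv2.imwrite('pics/c6.png',np.vstack([np.hstack([a,b]),np.hstack([c,d])]))
```

```text
6.25 [ 0.5325 -0.1872  0.228 ]
```

View pics/c6.png

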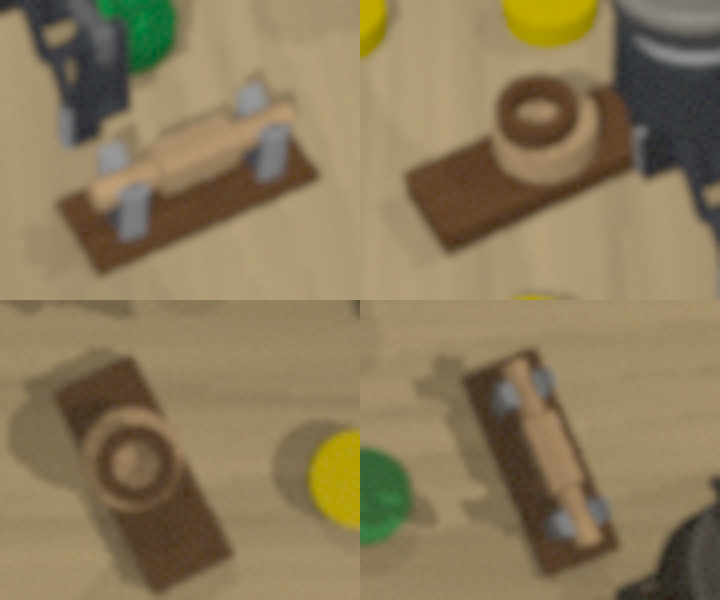

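The spindle sits snapped in both clips (bottom right crop). The ring is at top crop (135,163), the disc circle at (132,159), and the slab corners at (55,95), (130,57), (233,253) and (158,296).

Run:
```python
from h import *
T=lambda u,v,z:plane('top',300+u/4,195+v/4,z)[:2].round(4)
S=lambda u,v,z:plane('side',235+(u-360)/4,185+v/4,z)[:2].round(4)
print('ring',T(135,163,.066),S(538,111,.066))
print('disc',T(132.5,159.5,.048),'side l/r',S(492,128,.048),S(600,128,.048))
c=[T(*p,.024) for p in((55,95),(130,57),(233,253),(158,296))];print('slab',np.round(c,3).tolist(),np.mean(c,0),np.linalg.norm(c[1]-c[2]),np.degrees(np.arctan2(*(c[1]-c[2])[::-1])),np.degrees(np.arctan2(*(c[0]-c[3])[::-1])))
delta((.457,.012,.2),np.radians(112))
```

```text
ring [0.4556 0.0116] [0.4592 0.0026]
disc [0.4575 0.0125] side l/r [0.4298 0.0072] [0.4965 0.0012]
slab [[0.5, 0.062], [0.525, 0.012], [0.396, -0.054], [0.368, -0.004]] [0.44725 0.00435] 0.14521422106667103 26.9885416812503 26.634353567850773
off [ 0.0033 -0.213   0.0281] ang [1.500e-02 1.000e-03 3.991e+00]
off [ 0.0033 -0.213   0.0281] ang [-0.001  0.01  -0.009]
```

Emit:
drive_tool:
  deltas:
    - {"gripper": 0,"offset": [0.003,-0.212,0.03],"angular": [0,0,0]}
    - {"gripper": 0,"offset": [0.003,-0.212,0.03],"angular": [0,0,0]}
    - {"gripper": 0,"offset": [0.003,-0.212,0.03],"angular": [0,0,0]}
    - {"gripper": 0,"offset": [0.003,-0.212,0.03],"angular": [0,0,0]}
    - {"gripper": 0,"offset": [0.003,-0.212,0.03],"angular": [0,0,0]}

```text
t: 6.75
eef_pos: [0.4605, 0.0192, 0.1985]
tool_rot: [-0.001, 0.981, 0.194, -0.001]
contact_force: [0.2, -0.6, -0.1]
gripper_width: 1.0
grasp_force: 0.0
```

Emit:
drive_tool:
  deltas:
    - {"gripper": 0,"offset": [0,0,0.03],"angular": [0,0,0]}
    - {"gripper": 0,"offset": [0,0,0.05],"angular": [0,0,0]}
    - {"gripper": 0,"offset": [0,0,0.05],"angular": [0,0,0]}

```text
t: 7.05
eef_pos: [0.4613, 0.0145, 0.147]
tool_rot: [-0.0, 0.982, 0.191, -0.002]
contact_force: [0.4, -0.1, -0.2]
gripper_width: 1.001
grasp_force: 0.0
```

Run:
```python
from h import *
print('top spindle in clip',plane('top',393,166.75,.045))
s=optics.read_camera('side')
delta((.457,.0105,.124),np.radians(112));o=bot.get_obs();print(o['eef_pos'],o['contact_force'].round(1))
```

```text
top spindle in clip [ 0.63383245 -0.14697934  0.045     ]
off [-0.0062  0.0018  0.0243] ang [5.000e-03 2.000e-03 3.999e+00]
off [-0.0062  0.0018  0.0243] ang [-0.001  0.003 -0.001]
[0.46219221 0.01446402 0.14828668] [-0.3 -0.5  0.5]
```

Emit:
drive_tool:
  deltas:
    - {"gripper": 0,"offset": [-0.005,0.002,0.018],"angular": [0,0,0]}
    - {"gripper": 0,"offset": [-0.005,0.002,0.024],"angular": [0,0,0]}
    - {"gripper": 0,"offset": [-0.005,0.002,0.024],"angular": [0,0,0]}
  grip_force: 40

```text
t: 7.4
eef_pos: [0.459, 0.0105, 0.1252]
tool_rot: [-0.0, 0.982, 0.19, -0.0]
contact_force: [-0.5, -0.7, -0.2]
gripper_width: 0.998
grasp_force: 0.0
```

Emit:
drive_tool:
  deltas:
    - {"gripper": 60,"offset": [0,0,0],"angular": [0,0,0]}
    - {"gripper": 100,"offset": [0,0,0],"angular": [0,0,0]}
    - {"gripper": 255,"offset": [0,0,0],"angular": [0,0,0]}
    - {"gripper": 255,"offset": [0,0,0],"angular": [0,0,0]}
    - {"gripper": 255,"offset": [0,0,0],"angular": [0,0,0]}

```text
t: 7.9
eef_pos: [0.4596, 0.0108, 0.1263]
tool_rot: [0.0, 0.982, 0.19, 0.001]
contact_force: [-2.7, 0.1, 9.2]
gripper_width: 0.578
grasp_force: 39.7
```

Emit:
drive_tool:
  deltas:
    - {"gripper": 255,"offset": [0,0,-0.02],"angular": [0,0,0]}
    - {"gripper": 255,"offset": [0,0,-0.05],"angular": [0,0,0]}
    - {"gripper": 255,"offset": [0,0,-0.08],"angular": [0,0,0]}
    - {"gripper": 255,"offset": [0,0,-0.08],"angular": [0,0,0]}
    - {"gripper": 255,"offset": [0,0,-0.08],"angular": [0,0,0]}

```text
t: 8.4
eef_pos: [0.4593, 0.0106, 0.2058]
tool_rot: [0.0, 0.982, 0.19, 0.001]
contact_force: [-0.7, 0.4, -0.7]
gripper_width: 0.579
grasp_force: 41.9
```

Run:
```python
from h import *
s=optics.read_camera('side');cv2.imwrite('pics/s7.png',s)
cv2.imwrite('pics/c7.png',crop(s,225,130,110,110,5))
delta((.4965,-.3125,.2),np.radians(112));o=bot.get_obs();print(o['eef_pos'],o['q'].round(2),o['contact_force'].round(1))
```

```text
off [-0.0856  0.3137  0.0051] ang [-0.000e+00 -1.000e-03  3.998e+00]
off [-0.0856  0.3137  0.0051] ang [ 0.    -0.    -0.002]
[0.45874071 0.01049377 0.20496757] [ 0.2   0.29 -0.41  2.13  0.17  0.76 -1.51] [ 0.4 -0.6 -0.2]
```

View pics/c7.png

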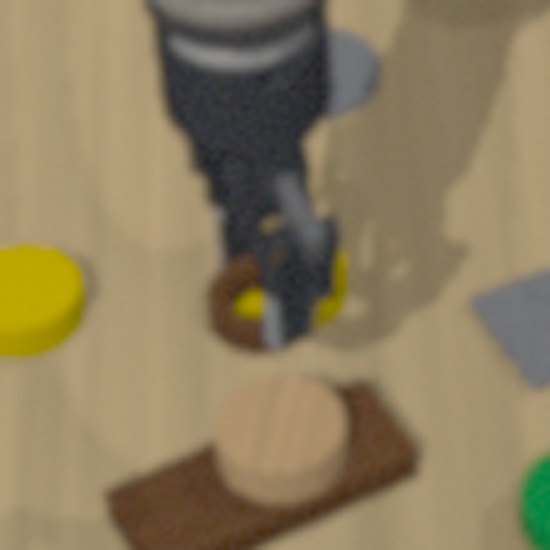

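The ring is held flat, left edge at crop (208,305). The bare disc shows at (283,430).

Emit:
drive_tool:
  deltas:
    - {"gripper": 255,"offset": [-0.043,0.157,0],"angular": [0,0,0]}
    - {"gripper": 255,"offset": [-0.043,0.157,0],"angular": [0,0,0]}
    - {"gripper": 255,"offset": [-0.043,0.157,0],"angular": [0,0,0]}
    - {"gripper": 255,"offset": [-0.043,0.157,0],"angular": [0,0,0]}

```text
t: 8.85
eef_pos: [0.4767, -0.1569, 0.2037]
tool_rot: [0.001, 0.982, 0.187, -0.001]
contact_force: [-0.7, 0.2, 0.3]
gripper_width: 0.585
grasp_force: 41.9
```

Emit:
drive_tool:
  deltas:
    - {"gripper": 255,"offset": [-0.043,0.157,0.02],"angular": [0,0,0]}
    - {"gripper": 255,"offset": [-0.043,0.157,0.04],"angular": [0,0,0]}
    - {"gripper": 255,"offset": [-0.043,0.157,0.05],"angular": [0,0,0]}
    - {"gripper": 255,"offset": [-0.043,0.157,0.05],"angular": [0,0,0]}
    - {"gripper": 255,"offset": [-0.043,0.157,0.05],"angular": [0,0,0]}

```text
t: 9.35
eef_pos: [0.4947, -0.3153, 0.1522]
tool_rot: [-0.001, 0.982, 0.188, -0.002]
contact_force: [-0.1, 0.7, -0.4]
gripper_width: 0.577
grasp_force: 41.9
```

Run:
```python
from h import *
print('ring left edge +26mm x',plane('side',225+208/5,130+305/5,.14)+[.026,0,0],'tcp .4587 .0105')
print('disc side',[plane('side',225+u/5,130+420/5,.048).round(4)[:2] for u in (217,349)])
s=optics.read_camera('side');t=optics.read_camera('top');o=bot.get_obs();p=o['eef_pos'];print(o['t'],p.round(4),o['contact_force'].round(1))
cv2.imwrite('pics/s8.png',s);cv2.imwrite('pics/t8.png',t)
delta((.4965,-.3125,.09),np.radians(112))
cv2.imwrite('pics/c8.png',np.hstack([crop(s,265,285,80,80,5),crop(t,415,180,80,80,5)]))
```

```text
ring left edge +26mm x [0.45958923 0.00722572 0.14      ] tcp .4587 .0105
disc side [array([0.4309, 0.0171]), array([0.4966, 0.0112])]
9.45 [ 0.4963 -0.3112  0.154 ] [ 0.1 -0.2 -1.1]
off [-0.0002  0.0014  0.064 ] ang [2.000e-03 5.000e-03 3.999e+00]
off [-0.0002  0.0014  0.064 ] ang [-0.003  0.001 -0.001]
```

View pics/c8.png

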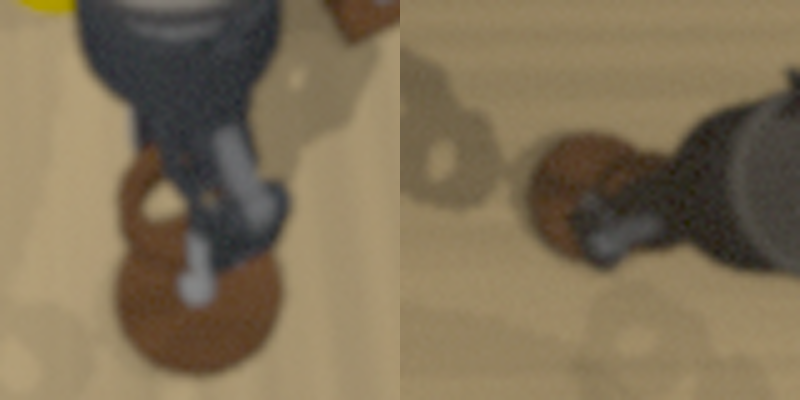

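The foot is at side crop (199,297), with the pin at (197,240–300). The ring's left edge is at (120,200).

Run:
```python
from h import *
S=lambda u,v,z:plane('side',265+u/5,285+v/5,z).round(4)
print('foot',S(199,297,.01),'foot l/r',S(116,297,.01),S(283,297,.01))
print('pin top',S(200,232,.05),'pin base',S(197,303,.01))
print('ring L +26',S(120,205,.092)+[.026,0,0],'ring hole',S(160,200,.092))
T=lambda u,v,z:plane('top',415+(u-400)/5,180+v/5,z).round(4)
print('foot top: L,top,bot',T(528,197,.01),T(590,132,.01),T(590,263,.01))
o=bot.get_obs();print(o['eef_pos'])
```

```text
foot [ 0.4984 -0.319   0.01  ] foot l/r [ 0.464  -0.3159  0.01  ] [ 0.5332 -0.3221  0.01  ]
pin top [ 0.5003 -0.311   0.05  ] pin base [ 0.4974 -0.3216  0.01  ]
ring L +26 [ 0.4953 -0.3192  0.092 ] ring hole [ 0.485  -0.3184  0.092 ]
foot top: L,top,bot [ 0.4956 -0.277   0.01  ] [ 0.5301 -0.3115  0.01  ] [ 0.4601 -0.3087  0.01  ]
[ 0.49625118 -0.31122528  0.15398778]
```

Emit:
drive_tool:
  deltas:
    - {"gripper": 255,"offset": [0,0.003,0.01],"angular": [0,0,0]}
    - {"gripper": 255,"offset": [0,0.003,0.025],"angular": [0,0,0]}
    - {"gripper": 255,"offset": [0,0.003,0.035],"angular": [0,0,0]}
    - {"gripper": 255,"offset": [0,0.003,0.042],"angular": [0,0,0]}
    - {"gripper": 255,"offset": [0,0.003,0.042],"angular": [0,0,0]}

```text
t: 9.95
eef_pos: [0.497, -0.3147, 0.1116]
tool_rot: [-0.001, 0.982, 0.191, -0.001]
contact_force: [0.2, -0.6, -0.4]
gripper_width: 0.577
grasp_force: 41.9
```

Emit:
drive_tool:
  deltas:
    - {"gripper": 255,"offset": [0,0,0.01],"angular": [0,0,0]}
    - {"gripper": 255,"offset": [0,0,0.018],"angular": [0,0,0]}
    - {"gripper": 255,"offset": [0,0,0.022],"angular": [0,0,0]}
    - {"gripper": 255,"offset": [0,0,0.023],"angular": [0,0,0]}
    - {"gripper": 255,"offset": [0,0,0.023],"angular": [0,0,0]}

```text
t: 10.45
eef_pos: [0.4977, -0.3155, 0.09]
tool_rot: [-0.0, 0.982, 0.19, -0.0]
contact_force: [0.6, -0.8, 0.0]
gripper_width: 0.578
grasp_force: 41.9
```

Emit:
drive_tool:
  deltas:
    - {"gripper": 80,"offset": [0,0,0],"angular": [0,0,0]}
    - {"gripper": 0,"offset": [0,0,0],"angular": [0,0,0]}
    - {"gripper": 0,"offset": [0,0,0],"angular": [0,0,0]}
    - {"gripper": 0,"offset": [0,0,0],"angular": [0,0,0]}
    - {"gripper": 0,"offset": [0,0,0],"angular": [0,0,0]}

```text
t: 10.95
eef_pos: [0.4977, -0.3155, 0.0902]
tool_rot: [0.0, 0.982, 0.19, 0.0]
contact_force: [-0.7, 0.3, -0.3]
gripper_width: 0.999
grasp_force: 0.0
```

Emit:
drive_tool:
  deltas:
    - {"gripper": 0,"offset": [0,0,-0.04],"angular": [0,0,0]}
    - {"gripper": 0,"offset": [0,0,-0.08],"angular": [0,0,0]}
    - {"gripper": 0,"offset": [0,0,-0.1],"angular": [0,0,0]}
    - {"gripper": 0,"offset": [0.02,-0.04,-0.1],"angular": [0,0,0]}
    - {"gripper": 0,"offset": [0.04,-0.08,-0.1],"angular": [0,0,0]}

```text
t: 11.45
eef_pos: [0.5051, -0.2269, 0.1912]
tool_rot: [0.001, 0.982, 0.188, 0.001]
contact_force: [0.1, 1.4, -0.3]
gripper_width: 0.998
grasp_force: 0.0
```

Run:
```python
from h import *
s=optics.read_camera('side');t=optics.read_camera('top');o=bot.get_obs();p=o['eef_pos'];print(o['t'],p.round(4))
cv2.imwrite('pics/s9.png',s);cv2.imwrite('pics/t9.png',t)
delta((.4605,.0125,.2),np.radians(112));delta((.4605,.0125,.2),np.radians(116.6))
cv2.imwrite('pics/c9.png',np.hstack([crop(s,265,295,80,80,5),crop(t,415,180,80,80,5)]))
```

```text
11.55 [ 0.506  -0.2193  0.1906]
off [ 0.0465 -0.2316 -0.0087] ang [ 0.004 -0.005 -3.99 ]
off [ 0.0465 -0.2316 -0.0087] ang [-0.003 -0.003  0.01 ]
off [ 0.0465 -0.2316 -0.0087] ang [-0.004  0.005  3.908]
off [ 0.0465 -0.2316 -0.0087] ang [-0.003 -0.003 -0.092]
```

View pics/c9.png

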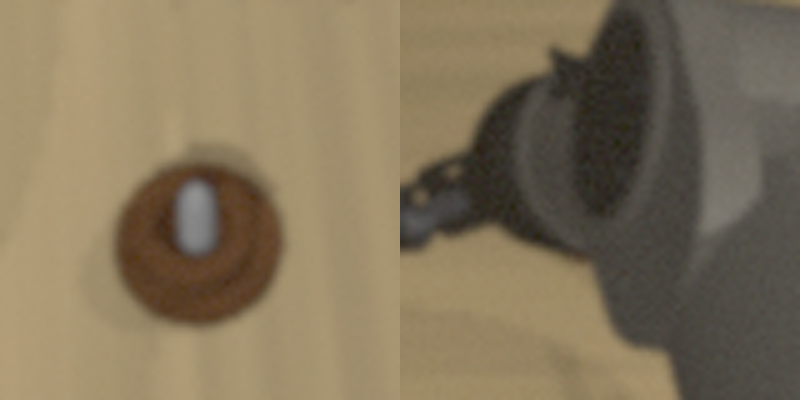

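The ring lies flat on the foot around the pin at side crop (197,245). On to the disc.

Emit:
drive_tool:
  deltas:
    - {"gripper": 0,"offset": [0.046,-0.231,0.02],"angular": [0,0,-0.09]}
    - {"gripper": 0,"offset": [0.046,-0.231,0.02],"angular": [0,0,-0.09]}
    - {"gripper": 0,"offset": [0.046,-0.231,0.02],"angular": [0,0,-0.09]}
    - {"gripper": 0,"offset": [0.046,-0.231,0.02],"angular": [0,0,-0.09]}
    - {"gripper": 0,"offset": [0.046,-0.231,0.02],"angular": [0,0,-0.09]}

```text
t: 12.05
eef_pos: [0.4603, 0.0078, 0.1701]
tool_rot: [-0.0, 0.974, 0.226, 0.0]
contact_force: [0.4, -0.1, 0.1]
gripper_width: 1.001
grasp_force: 0.0
```

Emit:
drive_tool:
  deltas:
    - {"gripper": 0,"offset": [0,0,0.02],"angular": [0,0,0]}
    - {"gripper": 0,"offset": [0,0,0.03],"angular": [0,0,0]}
    - {"gripper": 0,"offset": [0,0,0.03],"angular": [0,0,0]}

```text
t: 12.35
eef_pos: [0.4604, 0.0042, 0.1389]
tool_rot: [-0.0, 0.974, 0.225, -0.001]
contact_force: [0.5, -0.1, -0.4]
gripper_width: 0.998
grasp_force: 0.0
```

Run:
```python
from h import *
o=bot.get_obs();print(o['t'],o['eef_pos'].round(4))
delta((.460,.0125,.099),np.radians(116.6))
```

```text
12.35 [0.4604 0.0042 0.1389]
off [ 0.0034 -0.0076  0.0399] ang [6.000e-03 2.000e-03 3.986e+00]
off [ 0.0034 -0.0076  0.0399] ang [-0.001  0.004 -0.014]
```

Emit:
drive_tool:
  deltas:
    - {"gripper": 0,"offset": [0.003,-0.008,0],"angular": [0,0,0]}
    - {"gripper": 0,"offset": [0.003,-0.008,0.005],"angular": [0,0,0]}
    - {"gripper": 0,"offset": [0.003,-0.008,0.025],"angular": [0,0,0]}
    - {"gripper": 0,"offset": [0.003,-0.008,0.039],"angular": [0,0,0]}
    - {"gripper": 0,"offset": [0.003,-0.008,0.039],"angular": [0,0,0]}

```text
t: 12.85
eef_pos: [0.4597, 0.0132, 0.1]
tool_rot: [-0.0, 0.974, 0.225, -0.001]
contact_force: [-1.1, 0.0, 0.0]
gripper_width: 1.0
grasp_force: 0.0
```

Emit:
drive_tool:
  deltas:
    - {"gripper": 30,"offset": [0,0,0],"angular": [0,0,0]}
    - {"gripper": 60,"offset": [0,0,0],"angular": [0,0,0]}
    - {"gripper": 255,"offset": [0,0,0],"angular": [0,0,0]}
    - {"gripper": 255,"offset": [0,0,0],"angular": [0,0,0]}
    - {"gripper": 255,"offset": [0,0,0],"angular": [0,0,0]}

```text
t: 13.35
eef_pos: [0.4609, 0.0136, 0.1024]
tool_rot: [0.0, 0.974, 0.225, 0.001]
contact_force: [-2.6, 0.1, 9.4]
gripper_width: 0.752
grasp_force: 42.0
```

Emit:
drive_tool:
  deltas:
    - {"gripper": 255,"offset": [0,0,-0.02],"angular": [0,0,0]}
    - {"gripper": 255,"offset": [0,0,-0.05],"angular": [0,0,0]}
    - {"gripper": 255,"offset": [0,0,-0.08],"angular": [0,0,0]}
    - {"gripper": 255,"offset": [0,0,-0.08],"angular": [0,0,0]}
    - {"gripper": 255,"offset": [0,0,-0.08],"angular": [0,0,0]}

```text
t: 13.85
eef_pos: [0.4609, 0.0134, 0.1821]
tool_rot: [0.0, 0.974, 0.225, 0.001]
contact_force: [0.1, -0.5, -1.1]
gripper_width: 0.747
grasp_force: 44.8
```

Run:
```python
from h import *
s=optics.read_camera('side');cv2.imwrite('pics/s10.png',s);o=bot.get_obs();print(o['t'],o['eef_pos'].round(4),o['q'].round(2))
delta((.4875,.331,.17),np.radians(116.6))
```

```text
13.9 [0.4602 0.0134 0.1812] [ 0.17  0.33 -0.4   2.14  0.19  0.7  -1.47]
off [ 0.1636 -0.2736  0.0111] ang [-1.000e-03 -1.000e-03  3.986e+00]
off [ 0.1636 -0.2736  0.0111] ang [ 0.001 -0.    -0.014]
```

Emit:
drive_tool:
  deltas:
    - {"gripper": 255,"offset": [0.082,-0.137,0],"angular": [0,0,0]}
    - {"gripper": 255,"offset": [0.082,-0.137,0],"angular": [0,0,0]}
    - {"gripper": 255,"offset": [0.082,-0.137,0],"angular": [0,0,0]}
    - {"gripper": 255,"offset": [0.082,-0.137,0],"angular": [0,0,0]}

```text
t: 14.3
eef_pos: [0.4733, 0.1794, 0.1806]
tool_rot: [-0.002, 0.973, 0.229, 0.0]
contact_force: [-0.3, -0.3, -0.3]
gripper_width: 0.748
grasp_force: 44.8
```

Emit:
drive_tool:
  deltas:
    - {"gripper": 255,"offset": [0.082,-0.137,0.01],"angular": [0,0,0]}
    - {"gripper": 255,"offset": [0.082,-0.137,0.03],"angular": [0,0,0]}
    - {"gripper": 255,"offset": [0.082,-0.137,0.04],"angular": [0,0,0]}
    - {"gripper": 255,"offset": [0.082,-0.137,0.04],"angular": [0,0,0]}
    - {"gripper": 255,"offset": [0.082,-0.137,0.04],"angular": [0,0,0]}

```text
t: 14.8
eef_pos: [0.4859, 0.3339, 0.1388]
tool_rot: [-0.0, 0.974, 0.227, -0.002]
contact_force: [-0.8, -0.4, -0.5]
gripper_width: 0.749
grasp_force: 44.8
```

Run:
```python
from h import *
s=optics.read_camera('side');t=optics.read_camera('top');cv2.imwrite('pics/s11.png',s);o=bot.get_obs();print(o['t'],o['eef_pos'].round(4),o['q'].round(2))
delta((.4875,.331,.086),np.radians(116.6))
cv2.imwrite('pics/c11.png',np.hstack([crop(s,245,100,80,80,5),crop(t,173,185,80,80,5)]))
```

```text
14.9 [0.4874 0.3301 0.14  ] [-0.39  0.57 -0.41  1.87  0.31  0.77 -2.09]
off [ 0.0006 -0.0008  0.054 ] ang [ 5.000e-03 -3.000e-03  3.986e+00]
off [ 0.0006 -0.0008  0.054 ] ang [ 0.002  0.003 -0.014]
```

View pics/c11.png

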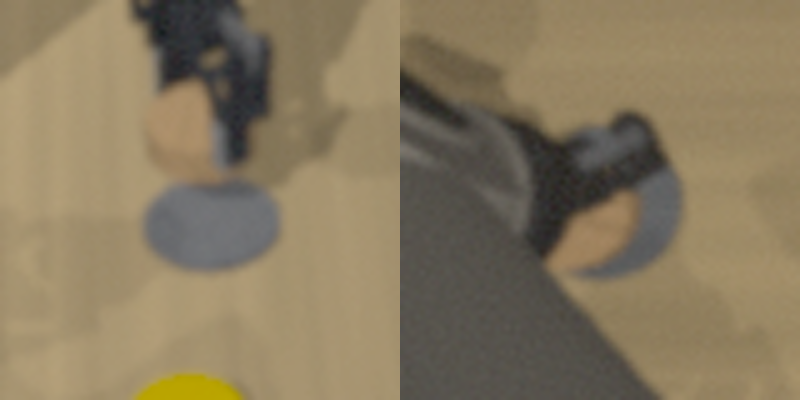

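The disc hangs above the round pad: in the side crop it spans columns 145–252, and the pad 145–280.

Run:
```python
from h import *
S=lambda u,v,z:plane('side',245+u/5,100+v/5,z)[:2].round(4)
print('disc',S(145,125,.084),S(252,125,.084),'pad',S(145,223,.008),S(280,223,.008),'disc near bottom',S(200,183,.062))
o=bot.get_obs();print(o['eef_pos'])
```

```text
disc [0.4546 0.3284] [0.5162 0.3229] pad [0.4494 0.3314] [0.5304 0.3242] disc near bottom [0.4841 0.2999]
[0.48742718 0.33012103 0.14000691]
```

Emit:
drive_tool:
  deltas:
    - {"gripper": 255,"offset": [0.001,0.001,0.02],"angular": [0,0,0]}
    - {"gripper": 255,"offset": [0.001,0.001,0.04],"angular": [0,0,0]}
    - {"gripper": 255,"offset": [0.001,0.001,0.048],"angular": [0,0,0]}
    - {"gripper": 255,"offset": [0.001,0.001,0.052],"angular": [0,0,0]}
    - {"gripper": 255,"offset": [0.001,0.001,0.053],"angular": [0,0,0]}

```text
t: 15.4
eef_pos: [0.4894, 0.3304, 0.0883]
tool_rot: [0.0, 0.975, 0.224, 0.0]
contact_force: [-0.5, -0.3, -0.2]
gripper_width: 0.751
grasp_force: 44.8
```

Emit:
drive_tool:
  deltas:
    - {"gripper": 255,"offset": [0,0,0],"angular": [0,0,0]}
    - {"gripper": 255,"offset": [0,0,0],"angular": [0,0,0]}

```text
t: 15.6
eef_pos: [0.4895, 0.3315, 0.0889]
tool_rot: [-0.0, 0.974, 0.225, 0.001]
contact_force: [0.2, -0.4, 0.0]
gripper_width: 0.755
grasp_force: 44.8
```

Emit:
drive_tool:
  deltas:
    - {"gripper": 255,"offset": [0,0,0.002],"angular": [0,0,0]}
    - {"gripper": 255,"offset": [0,0,0.003],"angular": [0,0,0]}
    - {"gripper": 255,"offset": [0,0,0.003],"angular": [0,0,0]}

```text
t: 15.9
eef_pos: [0.4895, 0.3316, 0.0865]
tool_rot: [0.0, 0.974, 0.225, 0.001]
contact_force: [-2.1, -2.5, 9.9]
gripper_width: 0.746
grasp_force: 45.8
```

Emit:
drive_tool:
  deltas:
    - {"gripper": 40,"offset": [0,0,0],"angular": [0,0,0]}
    - {"gripper": 0,"offset": [0,0,0],"angular": [0,0,0]}
    - {"gripper": 0,"offset": [0,0,0],"angular": [0,0,0]}
    - {"gripper": 0,"offset": [0,0,0],"angular": [0,0,0]}

```text
t: 16.3
eef_pos: [0.489, 0.3313, 0.0849]
tool_rot: [0.0, 0.974, 0.225, -0.0]
contact_force: [0.4, -0.3, 0.8]
gripper_width: 1.0
grasp_force: 0.0
```

Emit:
drive_tool:
  deltas:
    - {"gripper": 0,"offset": [0,0,-0.03],"angular": [0,0,0]}
    - {"gripper": 0,"offset": [0,0,-0.07],"angular": [0,0,0]}
    - {"gripper": 0,"offset": [0,0,-0.1],"angular": [0,0,0]}
    - {"gripper": 0,"offset": [-0.02,0.05,-0.1],"angular": [0,0,0]}
    - {"gripper": 0,"offset": [-0.04,0.09,-0.1],"angular": [0,0,0]}

```text
t: 16.8
eef_pos: [0.4932, 0.2333, 0.1864]
tool_rot: [-0.001, 0.974, 0.226, 0.002]
contact_force: [0.6, -0.9, -0.7]
gripper_width: 0.999
grasp_force: 0.0
```

Run:
```python
from h import *
s=optics.read_camera('side');t=optics.read_camera('top');cv2.imwrite('pics/s12.png',s);cv2.imwrite('pics/t12.png',t);o=bot.get_obs();print(o['t'],o['eef_pos'].round(4))
delta((.448,.003,.16),np.radians(116.6))
a=crop(s,245,110,80,75,5);b=crop(s,230,190,80,75,5);c=crop(t,300,195,80,75,4)
cv2.imwrite('pics/c12.png',np.hstack([a,b]))
# slab corners by mask
for n,im,(x0,y0,x1,y1),vm in(('top',t,(300,195,380,280),48),('side',s,(235,190,320,260),85)):
    h=cv2.cvtColor(im,cv2.COLOR_BGR2HSV);m=np.zeros(h.shape[:2],'uint8');m[y0:y1,x0:x1]=((h[...,2]<vm)&(h[...,1]>120))[y0:y1,x0:x1]
    m=cv2.morphologyEx(m,cv2.MORPH_OPEN,np.ones((5,5)));b=max(blob(m),key=lambda b:b[2])
    P=np.array([plane(n,u,v,.024)[:2] for u,v in b[3][:,0].astype(float)])*1000;r=cv2.minAreaRect(P.astype('float32'));print(n,np.round(r,1) if 0 else r)
```

```text
16.9 [0.4933 0.2247 0.1844]
off [-0.1361  0.1805  0.0258] ang [ 0.008 -0.01   3.975]
off [-0.1361  0.1805  0.0258] ang [ 0.006  0.005 -0.025]
top ((449.0411376953125, 7.622810363769531), (145.407470703125, 55.7458610534668), 25.82046890258789)
side ((452.9825439453125, -3.229766845703125), (158.06520080566406, 74.59503173828125), 26.1378173828125)
```

View pics/c12.png

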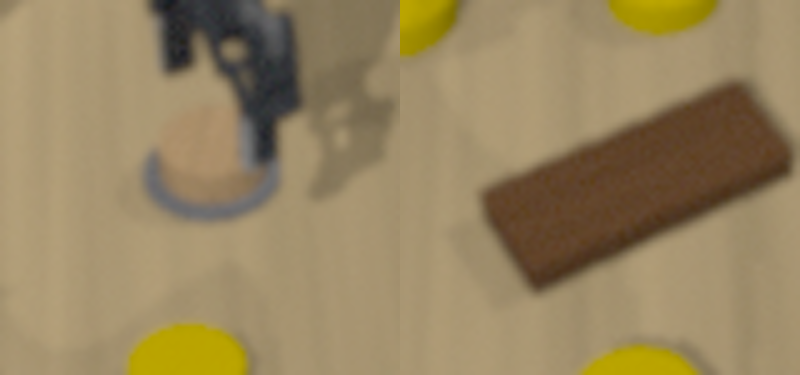

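The disc lies centred on the round pad at crop (210,150). The slab's top face has its centre at about crop (638,172).

Run:
```python
from h import *
print(plane('side',277.6,224.5,.024)); o=bot.get_obs();print(o['eef_pos'])
a,b=[plane('side',230+(u-400)/5,190+v/5,.024) for u,v in((485,192),(738,80))];d=b-a;print(np.degrees(np.arctan2(d[1],d[0])))
delta((.450,.004,.16),np.radians(116.4))
```

```text
[0.45188616 0.00122257 0.024     ]
[0.49331442 0.22465002 0.1843811 ]
26.379733844147246
off [-0.1339  0.1805  0.0258] ang [ 0.008 -0.01   3.979]
off [-0.1339  0.1805  0.0258] ang [ 0.006  0.005 -0.021]
```

Emit:
drive_tool:
  deltas:
    - {"gripper": 0,"offset": [-0.134,0.18,0.02],"angular": [0,0,-0.02]}
    - {"gripper": 0,"offset": [-0.134,0.18,0.02],"angular": [0,0,-0.02]}
    - {"gripper": 0,"offset": [-0.134,0.18,0.02],"angular": [0,0,-0.02]}
    - {"gripper": 0,"offset": [-0.134,0.18,0.02],"angular": [0,0,-0.02]}
    - {"gripper": 0,"offset": [-0.134,0.18,0.02],"angular": [0,0,-0.02]}

```text
t: 17.4
eef_pos: [0.4493, 0.0081, 0.1644]
tool_rot: [0.001, 0.973, 0.23, -0.001]
contact_force: [0.4, -0.3, 0.1]
gripper_width: 0.999
grasp_force: 0.0
```

Emit:
drive_tool:
  deltas:
    - {"gripper": 0,"offset": [0,0,0.03],"angular": [0,0,0]}
    - {"gripper": 0,"offset": [0,0,0.05],"angular": [0,0,0]}
    - {"gripper": 0,"offset": [0,0,0.05],"angular": [0,0,0]}
    - {"gripper": 0,"offset": [0,0,0.05],"angular": [0,0,0]}

```text
t: 17.8
eef_pos: [0.451, 0.0127, 0.1152]
tool_rot: [-0.0, 0.973, 0.233, -0.0]
contact_force: [0.7, -0.3, 0.8]
gripper_width: 1.004
grasp_force: 0.0
```

Run:
```python
from h import *
o=bot.get_obs();print(o['t'],o['eef_pos'])
delta((.450,.004,.078),np.radians(116.4))
```

```text
17.8 [0.45099092 0.01269055 0.11517356]
off [-0.0048  0.0073  0.0372] ang [-1.000e-03 -1.000e-03 -3.988e+00]
off [-0.0048  0.0073  0.0372] ang [-0.001  0.001  0.012]
```

Emit:
drive_tool:
  deltas:
    - {"gripper": 0,"offset": [-0.005,0.007,0.005],"angular": [0,0,0.01]}
    - {"gripper": 0,"offset": [-0.005,0.007,0.02],"angular": [0,0,0.01]}
    - {"gripper": 0,"offset": [-0.005,0.007,0.032],"angular": [0,0,0.01]}
    - {"gripper": 0,"offset": [-0.005,0.007,0.037],"angular": [0,0,0.01]}
    - {"gripper": 0,"offset": [-0.005,0.007,0.037],"angular": [0,0,0.01]}
  grip_force: 70

```text
t: 18.3
eef_pos: [0.4494, 0.0038, 0.0776]
tool_rot: [-0.0, 0.973, 0.229, -0.001]
contact_force: [0.4, 0.7, -0.7]
gripper_width: 0.994
grasp_force: 0.0
```

Emit:
drive_tool:
  deltas:
    - {"gripper": 30,"offset": [0,0,0],"angular": [0,0,0]}
    - {"gripper": 70,"offset": [0,0,0],"angular": [0,0,0]}
    - {"gripper": 255,"offset": [0,0,0],"angular": [0,0,0]}
    - {"gripper": 255,"offset": [0,0,0],"angular": [0,0,0]}
    - {"gripper": 255,"offset": [0,0,0],"angular": [0,0,0]}

```text
t: 18.8
eef_pos: [0.45, 0.004, 0.079]
tool_rot: [0.0, 0.973, 0.229, 0.0]
contact_force: [-2.3, 0.1, 9.7]
gripper_width: 0.681
grasp_force: 74.3
```

Emit:
drive_tool:
  deltas:
    - {"gripper": 255,"offset": [0,0,-0.02],"angular": [0,0,0]}
    - {"gripper": 255,"offset": [0,0,-0.05],"angular": [0,0,0]}
    - {"gripper": 255,"offset": [0,0,-0.08],"angular": [0,0,0]}
    - {"gripper": 255,"offset": [0,0,-0.09],"angular": [0,0,0]}
    - {"gripper": 255,"offset": [0,0,-0.09],"angular": [0,0,0]}

```text
t: 19.3
eef_pos: [0.4505, 0.0037, 0.1693]
tool_rot: [0.001, 0.974, 0.228, 0.002]
contact_force: [0.8, -0.2, -2.2]
gripper_width: 0.68
grasp_force: 77.0
```

Run:
```python
from h import *
s=optics.read_camera('side');cv2.imwrite('pics/s13.png',s)
o=bot.get_obs();print(o['t'],o['eef_pos'])
delta((.654,.1295,.16),np.radians(22.7+90))
```

```text
19.35 [0.44970864 0.00362547 0.16813932]
off [ 0.239  -0.0218  0.0083] ang [ 2.000e-03  1.000e-03 -3.917e+00]
off [ 0.239  -0.0218  0.0083] ang [ 0.001 -0.001  0.083]
```

Emit:
drive_tool:
  deltas:
    - {"gripper": 255,"offset": [0.239,-0.022,0],"angular": [0,0,0.08]}
    - {"gripper": 255,"offset": [0.239,-0.022,0],"angular": [0,0,0.08]}
    - {"gripper": 255,"offset": [0.239,-0.022,0],"angular": [0,0,0.08]}
    - {"gripper": 255,"offset": [0.239,-0.022,0],"angular": [0,0,0.08]}
    - {"gripper": 255,"offset": [0.239,-0.022,0],"angular": [0,0,0.08]}

```text
t: 19.85
eef_pos: [0.655, 0.1317, 0.1654]
tool_rot: [-0.0, 0.98, 0.198, -0.001]
contact_force: [0.2, 0.9, -1.4]
gripper_width: 0.679
grasp_force: 76.9
```

Emit:
drive_tool:
  deltas:
    - {"gripper": 255,"offset": [0,0,0.02],"angular": [0,0,0]}
    - {"gripper": 255,"offset": [0,0,0.04],"angular": [0,0,0]}
    - {"gripper": 255,"offset": [0,0,0.05],"angular": [0,0,0]}
    - {"gripper": 255,"offset": [0,0,0.05],"angular": [0,0,0]}

```text
t: 20.25
eef_pos: [0.6519, 0.1294, 0.1146]
tool_rot: [0.0, 0.98, 0.198, -0.003]
contact_force: [-0.6, -0.8, -1.8]
gripper_width: 0.682
grasp_force: 76.9
```

Run:
```python
from h import *
s=optics.read_camera('side');t=optics.read_camera('top');o=bot.get_obs();print(o['t'],o['eef_pos'])
delta((.654,.1295,.087),np.radians(22.7+90))
cv2.imwrite('pics/c14.png',np.hstack([crop(s,305,140,90,80,4),crop(t,245,120,90,80,4)]))
```

```text
20.35 [0.65365469 0.12982461 0.11765963]
off [0.0002 0.0004 0.0307] ang [-2.000e-03 -0.000e+00 -3.997e+00]
off [0.0002 0.0004 0.0307] ang [-0.     0.001  0.003]
```

View pics/c14.png

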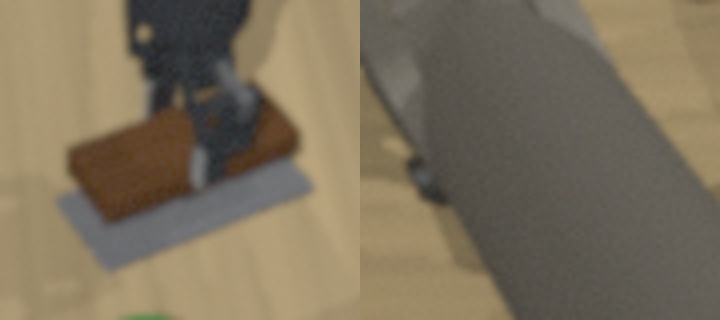

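The slab hangs above the rectangular pad, aligned. In the side crop the slab's front bottom corner is at (108,222) and the pad's corners at (57,203), (108,270) and (313,187). Checking the centring:

Run:
```python
from h import *
S=lambda u,v,z:plane('side',305+u/4,140+v/4,z)[:2]
c,s=np.cos(np.radians(22.7)),np.sin(np.radians(22.7));Rm=np.array([[c,-s],[s,c]])
print('slab c from front bottom corner',S(108,222,.0387)+Rm@[.075,.03],'from left top',S(69,153,.0627)+Rm@[.075,-.03])
print('pad c',S(108,270,.008)+Rm@[.0825,.0375],S(57,203,.008)+Rm@[.0825,-.0375],S(313,187,.008)+Rm@[-.0825,.0375])
```

```text
slab c from front bottom corner [0.65466021 0.13208751] from left top [0.65602748 0.11888345]
pad c [0.65769729 0.1274601 ] [0.65855998 0.12292035] [0.65422312 0.12807878]
```

Emit:
drive_tool:
  deltas:
    - {"gripper": 255,"offset": [0.001,0.001,0.015],"angular": [0,0,0]}
    - {"gripper": 255,"offset": [0.001,0.001,0.025],"angular": [0,0,0]}
    - {"gripper": 255,"offset": [0.001,0.001,0.029],"angular": [0,0,0]}
    - {"gripper": 255,"offset": [0.001,0.001,0.031],"angular": [0,0,0]}
    - {"gripper": 255,"offset": [0.001,0.001,0.031],"angular": [0,0,0]}

```text
t: 20.85
eef_pos: [0.6551, 0.1293, 0.0873]
tool_rot: [0.0, 0.98, 0.198, -0.0]
contact_force: [0.1, 0.3, -1.1]
gripper_width: 0.678
grasp_force: 77.0
```

Emit:
drive_tool:
  deltas:
    - {"gripper": 255,"offset": [0,0,0],"angular": [0,0,0]}

```text
t: 20.95
eef_pos: [0.6554, 0.1295, 0.0872]
tool_rot: [-0.0, 0.98, 0.198, 0.0]
contact_force: [0.7, 0.0, -2.1]
gripper_width: 0.679
grasp_force: 76.9
```

Emit:
drive_tool:
  deltas:
    - {"gripper": 255,"offset": [0,0,0.001],"angular": [0,0,0]}
    - {"gripper": 255,"offset": [0,0,0.002],"angular": [0,0,0]}
    - {"gripper": 255,"offset": [0,0,0.002],"angular": [0,0,0]}

```text
t: 21.25
eef_pos: [0.6554, 0.1295, 0.0871]
tool_rot: [0.0, 0.98, 0.198, 0.0]
contact_force: [-5.7, -1.8, 14.2]
gripper_width: 0.683
grasp_force: 78.8
```

Emit:
drive_tool:
  deltas:
    - {"gripper": 60,"offset": [0,0,0],"angular": [0,0,0]}
    - {"gripper": 0,"offset": [0,0,0],"angular": [0,0,0]}
    - {"gripper": 0,"offset": [0,0,0],"angular": [0,0,0]}
    - {"gripper": 0,"offset": [0,0,0],"angular": [0,0,0]}

```text
t: 21.65
eef_pos: [0.6552, 0.1295, 0.0849]
tool_rot: [-0.0, 0.98, 0.198, -0.0]
contact_force: [0.8, -0.1, -0.3]
gripper_width: 1.006
grasp_force: 0.0
```

Emit:
drive_tool:
  deltas:
    - {"gripper": 0,"offset": [0,0,-0.03],"angular": [0,0,0]}
    - {"gripper": 0,"offset": [0,0,-0.07],"angular": [0,0,0]}
    - {"gripper": 0,"offset": [0,0,-0.12],"angular": [0,0,0]}
    - {"gripper": 0,"offset": [-0.05,0,-0.12],"angular": [0,0,0]}
    - {"gripper": 0,"offset": [-0.1,0,-0.12],"angular": [0,0,0]}

```text
t: 22.15
eef_pos: [0.5636, 0.0912, 0.2069]
tool_rot: [-0.0, 0.98, 0.198, 0.002]
contact_force: [-0.5, -0.7, -0.7]
gripper_width: 0.999
grasp_force: 0.0
```

Emit:
drive_tool:
  deltas:
    - {"gripper": 0,"offset": [-0.1,0,-0.02],"angular": [0,0,0]}
    - {"gripper": 0,"offset": [-0.1,0,-0.02],"angular": [0,0,0]}
    - {"gripper": 0,"offset": [-0.1,0,-0.02],"angular": [0,0,0]}
    - {"gripper": 0,"offset": [-0.1,0,-0.02],"angular": [0,0,0]}

```text
t: 22.55
eef_pos: [0.4704, 0.0512, 0.2256]
tool_rot: [0.0, 0.98, 0.198, 0.001]
contact_force: [0.3, 0.9, -0.1]
gripper_width: 1.001
grasp_force: 0.0
```

Run:
```python
from h import *
s=optics.read_camera('side');cv2.imwrite('pics/c15.png',crop(s,230,90,220,300,2));o=bot.get_obs();print(o['t'],o['eef_pos'],o['contact_force'].round(1))
# slab & pad centres from the side view
h=cv2.cvtColor(s,cv2.COLOR_BGR2HSV).astype(int);m=np.zeros(h.shape[:2],'uint8');sl=(slice(155,225),slice(305,400))
for k,z in(((h[...,1]<60)|((h[...,2]<100)&(h[...,1]>100)),.008),((h[...,2]<100)&(h[...,1]>100),.02)):
    m[:]=0;m[sl]=k[sl];b=max(blob(cv2.morphologyEx(m,cv2.MORPH_OPEN,np.ones((3,3)))),key=lambda b:b[2])
    P=np.array([plane('side',u,v,z)[:2] for u,v in b[3][:,0].astype(float)])*1000;print(cv2.minAreaRect(P.astype('float32')))
```

```text
22.6 [0.47162792 0.05190269 0.22559896] [-0.5 -0.5  0.7]
((656.2564086914062, 137.01309204101562), (173.30885314941406, 90.67123413085938), 23.102222442626953)
((657.5808715820312, 133.8139190673828), (157.77333068847656, 74.6849365234375), 22.298139572143555)
```

View pics/c15.png

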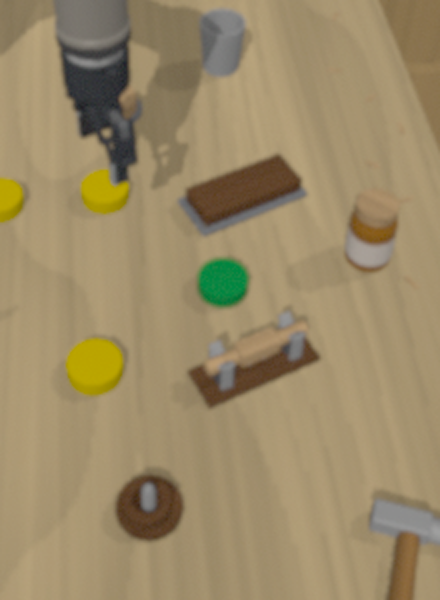

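The slab lies centred on its pad at (243,195), the spindle is in the clips at (255,350), and the ring is on its foot at (150,507). The jar and tin are where they were, and the gripper is open and clear.

```bash
python3 -c "
from station import bot
print(bot.hand_in())"
```

```text
the job is handed in; nothing more can be done
None
```

I handed the job in at about 22.6 s: the spindle is snapped into both clips, the ring is flat on the post's foot, the disc and slab are centred on their pads, and everything is released; `hand_in()` returned no verdict, so this rests on my last pictures and position readings.

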